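# Seat the tube block on its parallels in the bench vise

### The job

In the vise that holds the aluminium block with two wide wells, slide the parallel bar that sticks out towards you home under the block until its end is flush with the end of the vise. Then tap or press the block down between the jaws until it sits fully on both parallels, so that they can no longer slide. Leave the block with the eight small wells in the other vise standing up as it is.

Things in the scene. Friction and masses are not known exactly. Their poses are not given: they have to be found in the camera images.
- vise: Steel vise fixed to the bench, holding the two-well block; 100 mm long (x, along the jaws, away from the robot), 140 wide, jaws 58 high. Origin: centre of underside, z up. Bed between the jaws (y -25 to 25): 22 mm above the bench, open at the near end (x = -50), stop plate at x = 44, low rail along the middle; a second parallel lies home at y = -17. The other vise, with the other block, is alike.
- parallel: Loose steel bar 94 x 10 x 16 mm (x, y, z), 0.12 kg, on the vise bed at the vise's y = +17 mm, underside 22 mm above the bench, x along the vise's x. Origin: centre of underside. It sticks out 20 to 34 mm from the vise's near end; slides along x at 1 to 2 N. Home, it meets the stop plate: origin at x = -3 mm in the vise's frame, near end (x = -50) flush with the vise's end.
- two_well_block_top (a point): Centre of the top of the aluminium block to seat, 84 x 50 x 34 mm (along the vise's x, y, z): two round wells 24 mm wide at x = -23 and +23, a solid web 20 mm wide between them under this point. It slides only straight down, against 9 N friction (press 10 to 20 N near the middle), and stays where left. This point starts 82 to 86 mm above the bench; seated on the parallels, 72 mm.
- eight_well_block_top (a point): Centre of the top of the block in the other vise: same size and material, but with eight small wells 12 mm wide in two rows of four. It also stands 82 to 86 mm above the bench and moves as easily; it must stay up.

How it is judged:
By the outcome, as a careful person would: the job done as asked, in the order asked, and still so for the second after the job is handed in, with the robot touching nothing.
It also fails if it takes over 38 s, if anything falls off the work surface, if the arm or the gripper's body presses on something with over 40 N, if the wrist force passes 120 N, or if a joint passes its speed limit or range.

### The arm

A 6-joint arm with a two-finger parallel gripper is mounted at the origin on a cart in front of the work surface, level with it; the furniture and walls round the work are solid. World frame = base frame: x ahead of the robot, y to its left, z up, the work surface at z = 0. Lengths are in mm, angles in rad, forces in N, time in s.
With the tool pointing down it reaches from about 375 to 825 mm from the base axis. Payload 5.5 kg.
Tool frame: the origin (TCP) lies between the finger pads; the fingertips stand 8 mm ahead of it and the grasp point (between the pads) lies 11 mm behind it (r.tcp_to_tips is the distance from the TCP to the fingertips, in mm); z points along the fingers, y is the line along which they close (so a half turn about z gives the same grasp; the last joint's range is limited). The gripper opens to 85 mm and grips with 20 to 120 N. Pads are 22 mm wide; open, the fingers measure 114 mm over their backs; the gripper's body (76 mm by 85 mm) begins 54 mm behind the grasp point. The pads swing forward as they close: fully open they stand 13 mm farther back than shut.
Start: joints at [-1.2, 0.314, -0.047, 1.21, 0, 1.571], TCP at [217.413, -559.219, 239.299] pointing down, gripper open.
Joint ranges: [-2.67, 2.67], [-0.69, 1.73], [-1.03, 1.25], [-2.08, 2.16], [-1.42, 1.45], [-3.14, 3.14]. Speed limits (rad/s): [2.39, 2.39, 3.01, 3.14, 3.14, 3.14].

### API

Orientations are given as a rotation vector (axis times angle).
In Python, from plant import r, imaging, finish_job gives the robot as it stands.
- The arm moves only by the tool move_arm, never from a script. Its argument "plan" is a list of rows, each an object with "offset": the shift along the tool's x, y, z in cm, a list of three; "angular": the turn, a rotation vector about the tool's x, y, z in rad, a list of three; "fingers": the opening, from 0 (shut) to 1 (fully open). A call has 1 to 12 rows; each row shifts and turns the commanded pose from where the row before left it, along the tool's axes as they then stand; what a row does not reach is not made up. A row lasts 1/8 s, in which the tool goes at most 62.5 mm and 10.7 degrees, less where a joint would pass 70% of its speed; a pose out of reach is approached as far as the arm can. A call with a gripper value outside its range is refused whole. The fingers move at their own pace and stop on an object; the grip force is fixed at half the most. Time passes only in rows, so rows that do not move let the fingers close. It gives the time, the measured TCP pose, the force, the opening and the grip force at its end, in the units of the state.
- r.state(): the state, without advancing time (a new reading comes with each control period).
- imaging.capture(name): name is "scene" or "top" or "wrist"; returns a dict with "pixels" (420x560x3 uint8, red, green, blue), "fx", "fy", "cx", "cy" (pixels), "view" (4x4, takes a point from world to camera coordinates). Camera axes: x right, y up, looking along -z (the intrinsics and any distortion apply to the point x, -y, -z); pixel columns grow to the right and rows downward; lengths in mm; the calibration is good to about 2 mm. The wrist camera is an equidistant fisheye: a pixel r from the principal point sees the ray r / f radians off the axis. A picture is of the moment at which its call begins. There is no depth.
- finish_job(): hands the job in; it is judged then, once.
The state is a dict: "time": time; "joints": joint angles; "joint_velocities": joint speeds; "joint_torque": joint torques, N m; "ee_pos": TCP position; "tcp_rot": TCP orientation; "force": force on the tool from outside, world axes, zero at the start; "moment": the same for the moment, N m; "grip_width": opening from 0.0 (shut) to 1.0 (fully open); "grasp_force": force on a finger pad.
Only numpy, scipy, OpenCV 4.12 (cv2) and the standard library are available. Lean on these libraries where they do the work, as an engineer would, in place of code of your own. Each camera call takes 0.05 s, during which the arm holds its last target. There are 200 camera calls.

## Working session

There is one attempt and no reset: what is moved stays moved. The work goes in short steps, Python scripts to look and compute and a tool call to move; the robot and the scene stay as the last step left them, time stands still between calls to the robot, and variables do not carry over. Pictures are saved under pics/ and viewed, at most 10 in all, crops included, and the job is handed in when it is done.

Besides the shell and the picture viewer there is one more tool, called after ">>>" as a command line: name --argument value ..., lists and objects as JSON in quotes. move_arm: Moves the arm, as the interface text tells. Its arguments: {"type":"object","properties":{"plan":{"type":"array","items":{"type":"object","properties":{"offset":{"type":"array","items":{"type":"number"}},"angular":{"type":"array","items":{"type":"number"}},"fingers":{"type":"number"}}}}},"required":["plan"]}

```bash
mkdir -p pics; python3 - <<'E'
from plant import r,imaging
import cv2,numpy as np
for n in("scene","top"):
    c=imaging.capture(n);cv2.imwrite(f"pics/{n}0.png",c["pixels"][:,:,::-1]);np.savez(f"pics/{n}0.npz",**{k:v for k,v in c.items()})
    print(n,c["fx"],c["fy"],c["cx"],c["cy"],np.round(c["view"],3).tolist(),[k for k in c])
s=r.state();print(s["ee_pos"],s["tcp_rot"],s["time"],s["grip_width"])
E
```

```text
scene 500.08767134742965 500.08767134742965 282.45463443174236 213.749289114571 [[-0.726, -0.687, -0.018, 393.42], [0.278, -0.317, 0.907, -220.31], [-0.629, 0.653, 0.421, -1063.748], [0.0, 0.0, 0.0, 1.0]] ['pixels', 'fx', 'fy', 'cx', 'cy', 'view']
top 528.5091580626125 528.5091580626125 273.4290468575127 196.41071787892713 [[-0.021, -1.0, 0.004, -48.488], [0.991, -0.02, 0.132, -546.364], [-0.132, 0.007, 0.991, -1356.246], [0.0, 0.0, 0.0, 1.0]] ['pixels', 'fx', 'fy', 'cx', 'cy', 'view']
[ 217.24390859 -558.75184296  238.52294474] [-3.08627285e+00 -5.78863711e-01  4.20711028e-04] 0.1 0.9955361250136188
```

View pics/top0.png

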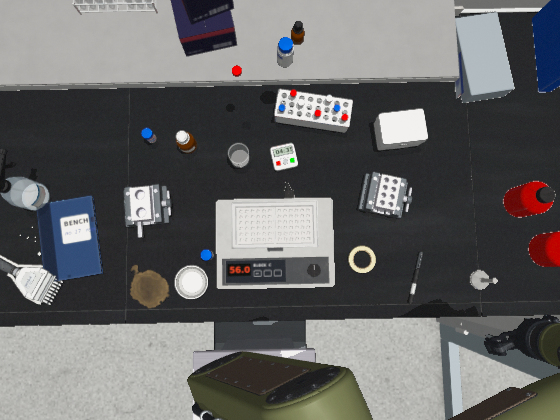

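View pics/scene0.png

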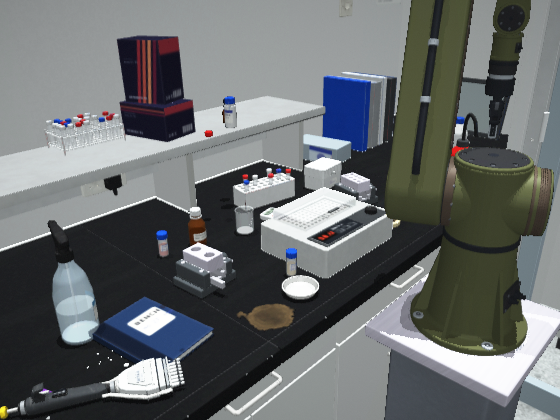

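The two-well vise is at about (145,205) in the top view, with the bar sticking out near (140,232). The eight-well vise is at about (387,195). I'll enlarge a crop.

```bash
cat > h.py <<'E'
import numpy as np
def toworld(c,u,v,z):
    V=np.array(c["view"]);d=np.array([(u-c["cx"])/c["fx"],-(v-c["cy"])/c["fy"],-1.])
    R=V[:3,:3];o=-R.T@V[:3,3];w=R.T@d
    return o+w*(z-o[2])/w[2]
E
python3 - <<'E'
import cv2
a=cv2.imread("pics/top0.png")[175:247,110:190]
cv2.imwrite("pics/c1.png",cv2.resize(a,None,fx=8,fy=8,interpolation=cv2.INTER_CUBIC))
E
```

```text
(no output)
```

View pics/c1.png

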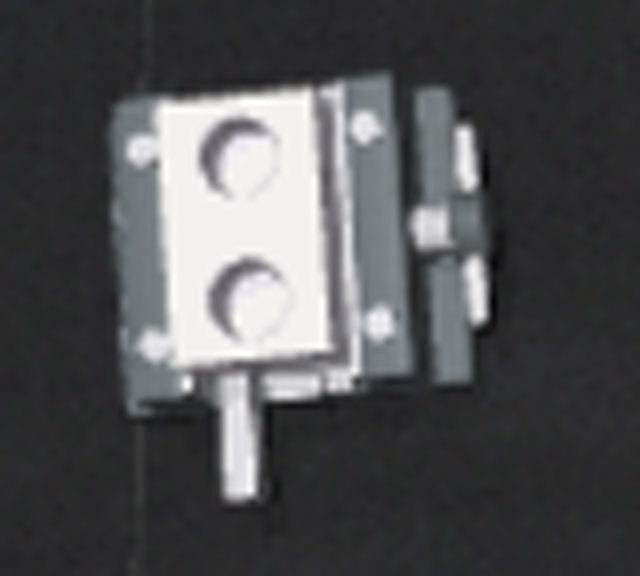

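The crop shows the block top with corners (158,100), (312,88), (332,352) and (175,368). The bar's near end is at (242,498), and the near jaw corners are (130,412) and (410,375).

```bash
python3 - <<'E'
import numpy as np
from h import toworld
c=dict(np.load("pics/top0.npz"))
f=lambda u,v,z:toworld(c,(u+.5)/8-.5+110,(v+.5)/8-.5+175,z)
B=[f(u,v,84) for u,v in((158,100),(312,88),(332,352),(175,368))]
J=[f(u,v,58) for u,v in((115,102),(390,75),(410,375),(130,412))]
P=[f(242,498,38),f(238,385,38)]
for n,L in(("B",B),("J",J),("P",P)): print(n,np.round(L,1).tolist(),np.round(np.mean(L,0),1))
print("len",np.linalg.norm(B[0]-B[3]),np.linalg.norm(B[1]-B[2]),np.linalg.norm(B[0]-B[1]))
for a,b in((B[3],B[0]),(B[2],B[1]),(J[3],J[0]),(J[2],J[1]),P): print(np.arctan2(*(a-b)[1::-1] if 0 else ((b-a)[1],(b-a)[0])))
E
```

```text
B [[570.4, 307.1, 84.0], [573.3, 258.1, 84.0], [488.7, 250.9, 84.0], [484.7, 300.4, 84.0]] [529.3 279.1  84. ]
J [[574.1, 328.0, 58.0], [581.2, 238.9, 58.0], [483.3, 231.7, 58.0], [473.2, 321.5, 58.0]] [527.9 280.   58. ]
P [[446.1, 290.1, 38.0], [483.0, 291.9, 38.0]] [464.5 291.   38. ]
len 85.97742804302159 84.84341557018082 49.02450304141502
0.07739533782431081
0.08467764668223074
0.06398499904969936
0.07335772749205405
0.047730887820055
```

```bash
cat >> h.py <<'E'
from scipy.spatial.transform import Rotation as Ro
def rel(s,p,yaw_y=0.077+np.pi/2):
    "offset (cm) in tool axes and turn to world point p with tool down, tool y at yaw_y"
    R=Ro.from_rotvec(s["tcp_rot"]); y=np.array([np.cos(yaw_y),np.sin(yaw_y),0]);z=np.array([0,0,-1.])
    T=Ro.from_matrix(np.c_[np.cross(y,z),y,z])
    return R.inv().apply(np.array(p)-s["ee_pos"])/10,(R.inv()*T).as_rotvec()
E
python3 - <<'E'
import numpy as np
from plant import r
from h import *
s=r.state();print(r.tcp_to_tips,rel(s,[405,286.4,150]))
p=np.array(s["ee_pos"]);R=Ro.from_rotvec(s["tcp_rot"])
N=20;r0,a0=np.hypot(*p[:2]),np.arctan2(p[1],p[0]);r1,a1=np.hypot(405,286.4),np.arctan2(286.4,405)
print(r0,a0,r1,a1)
for i in range(N):
    f=(i+1)/N;rr=r0+(r1-r0)*f;a=a0+(a1-a0)*f
    q=np.array([rr*np.cos(a),rr*np.sin(a),239-59*f])
    print(np.round(R.inv().apply(q-p)/10,2));p=q;R=R*Ro.from_rotvec([0,0,-2.848/N])
E
```

```text
8.0 (array([ 48.12543428, -71.95355228,   8.96280555]), array([-3.02149155e-04, -2.17654558e-03, -2.84777858e+00]))
599.4985719987021 -1.1999803988376878 496.0342326896401 0.6155155161907873
[ 5.39 -0.76  0.25]
[ 5.37 -0.48  0.3 ]
[ 5.34 -0.21  0.3 ]
[5.3  0.06 0.3 ]
[5.24 0.33 0.3 ]
[5.17 0.59 0.3 ]
[5.09 0.84 0.3 ]
[5.   1.09 0.3 ]
[4.89 1.33 0.3 ]
[4.77 1.56 0.3 ]
[4.64 1.78 0.3 ]
[4.5 2.  0.3]
[4.36 2.2  0.3 ]
[4.2 2.4 0.3]
[4.03 2.58 0.3 ]
[3.86 2.75 0.3 ]
[3.68 2.92 0.3 ]
[3.49 3.07 0.3 ]
[3.3  3.21 0.3 ]
[3.1  3.33 0.3 ]
```

>>> move_arm --plan '[{"offset": [5.4,-0.8,0.3],"angular": [0,0,-0.1424],"fingers": 0},{"offset": [5.4,-0.5,0.3],"angular": [0,0,-0.1424],"fingers": 0},{"offset": [5.3,-0.2,0.3],"angular": [0,0,-0.1424],"fingers": 0},{"offset": [5.3,0.1,0.3],"angular": [0,0,-0.1424],"fingers": 0},{"offset": [5.2,0.3,0.3],"angular": [0,0,-0.1424],"fingers": 0},{"offset": [5.2,0.6,0.3],"angular": [0,0,-0.1424],"fingers": 0},{"offset": [5.1,0.8,0.3],"angular": [0,0,-0.1424],"fingers": 0},{"offset": [5.0,1.1,0.3],"angular": [0,0,-0.1424],"fingers": 0},{"offset": [4.9,1.3,0.3],"angular": [0,0,-0.1424],"fingers": 0},{"offset": [4.8,1.6,0.3],"angular": [0,0,-0.1424],"fingers": 0}]'

```text
time: 1.35
ee_pos: [524.6, -155.9, 208.8]
tcp_rot: [-1.953, -2.46, 0.0]
force: [0.4, 0.1, -1.3]
grip_width: -0.001
grasp_force: 0.0
```

>>> move_arm --plan '[{"offset": [4.6,1.8,0.3],"angular": [0,0,-0.1424],"fingers": 0},{"offset": [4.5,2.0,0.3],"angular": [0,0,-0.1424],"fingers": 0},{"offset": [4.4,2.2,0.3],"angular": [0,0,-0.1424],"fingers": 0},{"offset": [4.2,2.4,0.3],"angular": [0,0,-0.1424],"fingers": 0},{"offset": [4.0,2.6,0.3],"angular": [0,0,-0.1424],"fingers": 0},{"offset": [3.9,2.8,0.3],"angular": [0,0,-0.1424],"fingers": 0},{"offset": [3.7,2.9,0.3],"angular": [0,0,-0.1424],"fingers": 0},{"offset": [3.5,3.1,0.3],"angular": [0,0,-0.1424],"fingers": 0},{"offset": [3.3,3.2,0.3],"angular": [0,0,-0.1424],"fingers": 0},{"offset": [3.1,3.3,0.3],"angular": [0,0,-0.1424],"fingers": 0},{"offset": [0,0,0],"angular": [0,0,0],"fingers": 0}]'

```text
time: 2.72
ee_pos: [402.8, 288.6, 178.7]
tcp_rot: [0.129, -3.137, 0.0]
force: [-0.4, -0.2, -0.2]
grip_width: -0.003
grasp_force: 0.0
```

```bash
python3 - <<'E'
from plant import r,imaging
from h import *
import cv2
c=imaging.capture("wrist");cv2.imwrite("pics/w1.png",c["pixels"][:,:,::-1]);np.savez("pics/w1.npz",**c)
s=r.state();print(s["ee_pos"],s["time"],s["joints"],s["force"],s["grip_width"],c["fx"],c["cx"],c["cy"]);print(rel(s,[405,286.4,60]))
E
```

```text
[403.95658176 287.6183286  178.93335486] 2.775 [ 6.18937737e-01  1.54478605e-01 -3.91673822e-01  1.02556087e+00
 -3.09235295e-04  5.39800725e-01] [-1.03180919 -0.46064438  1.32755914] 0.0014662439434923753 325.19226210127806 278.5890624640171 215.58400853352902
(array([-0.10184872, -0.12094012, 11.89336621]), array([-0.00073723, -0.00062687,  0.00213715]))
```

View pics/w1.png

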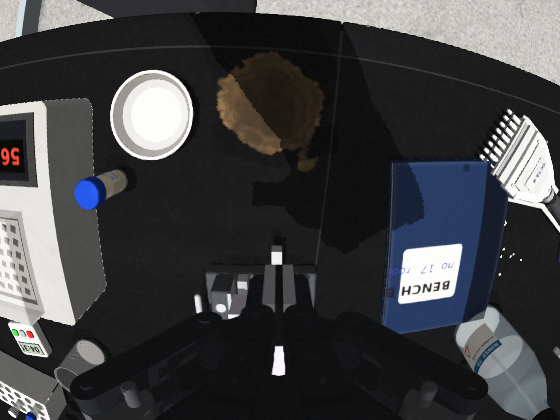

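In the wrist view, the bar's near end is at about (277,246), nearly in line with the closed fingers at (279,350). The camera is on the robot side, away from the vise.

```bash
python3 - <<'E'
from h import *
c=dict(np.load("pics/w1.npz"));V=c["view"]
def fw(u,v,z):
    a=np.array([(u-c["cx"])/c["fx"],(v-c["cy"])/c["fy"]]);t=np.hypot(*a)
    d=np.array([np.sin(t)*a[0]/t,-np.sin(t)*a[1]/t,-np.cos(t)]);R=V[:3,:3];o=-R.T@V[:3,3];w=R.T@d
    return o+w*(z-o[2])/w[2]
print(fw(277,246,38),fw(277,265,38), -V[:3,:3].T@V[:3,3])
for p in((206,265),(316,264)): print(fw(*p,58))
E
```

```text
[442.77310036 290.80509138  38.        ] [462.50511762 292.40013742  38.        ] [320.90442829 282.34531223 313.49502174]
[458.32270849 228.28179773  58.        ]
[448.59597913 325.93049895  58.        ]
```

>>> move_arm --plan '[{"offset": [0,-0.1,4.8],"angular": [0,0,0],"fingers": 0},{"offset": [0,0,4.8],"angular": [0,0,0],"fingers": 0},{"offset": [0,0,4.6],"angular": [0,0,0],"fingers": 0},{"offset": [0,0,0],"angular": [0,0,0],"fingers": 0},{"offset": [-1.5,0,0],"angular": [0,0,0],"fingers": 0},{"offset": [0,0,0],"angular": [0,0,0],"fingers": 0},{"offset": [0,0,0],"angular": [0,0,0],"fingers": 0}]'

```text
time: 3.65
ee_pos: [421.4, 287.9, 38.8]
tcp_rot: [-0.12, 3.137, 0.002]
force: [-1.1, 0.6, 0.0]
grip_width: -0.003
grasp_force: 0.0
```

```bash
python3 - <<'E'
from plant import r,imaging
from h import *
import cv2
c=imaging.capture("scene");a=c["pixels"][200:320,150:290,::-1];cv2.imwrite("pics/s1.png",cv2.resize(a,None,fx=5,fy=5,interpolation=cv2.INTER_CUBIC))
s=r.state();print(s["ee_pos"],s["time"],s["force"]);print(rel(s,[466.9,291.3,36]))
E
```

```text
[420.81702445 287.65221409  38.46790818] 3.7 [-1.12623837 -0.20948212 -0.2022617 ]
(array([-4.62229571,  0.00958398,  0.25429516]), array([ 0.00096704,  0.00162147, -0.00013346]))
```

View pics/s1.png

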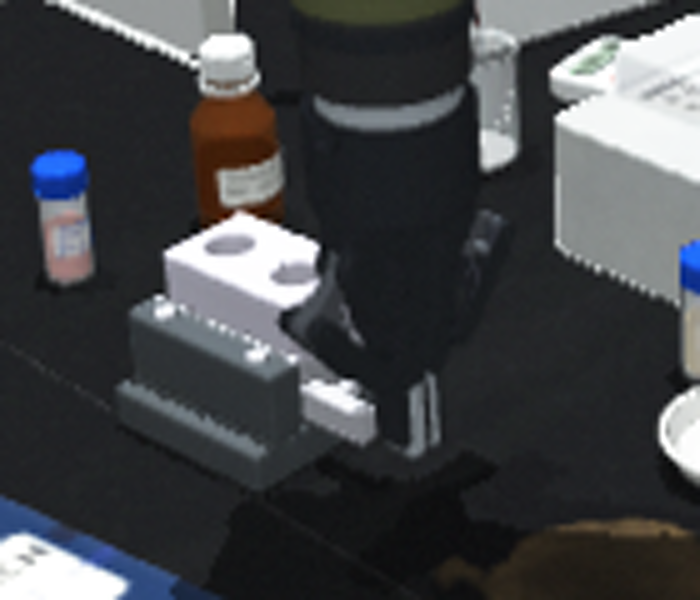

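The closed fingertips stand in front of the bar end with about a 10 mm gap, so I'll push now.

>>> move_arm --plan '[{"offset": [-0.8,0,0.05],"angular": [0,0,0],"fingers": 0},{"offset": [-0.8,0,0.05],"angular": [0,0,0],"fingers": 0},{"offset": [-0.8,0,0],"angular": [0,0,0],"fingers": 0},{"offset": [-0.8,0,0],"angular": [0,0,0],"fingers": 0},{"offset": [-0.6,0,0],"angular": [0,0,0],"fingers": 0},{"offset": [0,0,0],"angular": [0,0,0],"fingers": 0},{"offset": [0,0,0],"angular": [0,0,0],"fingers": 0}]'

```text
time: 4.58
ee_pos: [457.9, 290.1, 36.2]
tcp_rot: [0.121, -3.139, 0.0]
force: [-0.3, 0.5, -0.4]
grip_width: -0.002
grasp_force: 0.0
```

>>> move_arm --plan '[{"offset": [-0.3,0,0],"angular": [0,0,0],"fingers": 0},{"offset": [-0.2,0,0],"angular": [0,0,0],"fingers": 0},{"offset": [0,0,0],"angular": [0,0,0],"fingers": 0}]'

```text
time: 4.95
ee_pos: [463.1, 290.6, 36.4]
tcp_rot: [-0.121, 3.139, 0.0]
force: [0.1, -0.4, -0.7]
grip_width: -0.003
grasp_force: 0.0
```

>>> move_arm --plan '[{"offset": [-0.1,0,0],"angular": [0,0,0],"fingers": 0},{"offset": [-0.1,0,0],"angular": [0,0,0],"fingers": 0},{"offset": [0,0,0],"angular": [0,0,0],"fingers": 0}]'

```text
time: 5.32
ee_pos: [464.9, 290.7, 36.3]
tcp_rot: [-0.121, 3.139, -0.0]
force: [-1.7, 0.3, 0.4]
grip_width: 0.001
grasp_force: 0.4
```

>>> move_arm --plan '[{"offset": [-0.1,0,0],"angular": [0,0,0],"fingers": 0},{"offset": [0,0,0],"angular": [0,0,0],"fingers": 0}]'

```text
time: 5.58
ee_pos: [465.9, 290.8, 36.3]
tcp_rot: [-0.121, 3.139, 0.0]
force: [-0.6, 0.6, 0.2]
grip_width: 0.001
grasp_force: 0.3
```

>>> move_arm --plan '[{"offset": [-0.1,0,0],"angular": [0,0,0],"fingers": 0},{"offset": [0,0,0],"angular": [0,0,0],"fingers": 0}]'

```text
time: 5.82
ee_pos: [467.0, 290.9, 36.3]
tcp_rot: [-0.121, 3.139, -0.0]
force: [-0.1, 0.1, 0.6]
grip_width: -0.006
grasp_force: 0.3
```

>>> move_arm --plan '[{"offset": [-0.1,0,0],"angular": [0,0,0],"fingers": 0},{"offset": [0,0,0],"angular": [0,0,0],"fingers": 0}]'

```text
time: 6.08
ee_pos: [468.0, 291.0, 36.3]
tcp_rot: [-0.121, 3.139, 0.0]
force: [-2.0, -0.3, 0.5]
grip_width: 0.002
grasp_force: 0.3
```

>>> move_arm --plan '[{"offset": [-0.1,0,0],"angular": [0,0,0],"fingers": 0},{"offset": [0,0,0],"angular": [0,0,0],"fingers": 0}]'

```text
time: 6.32
ee_pos: [469.0, 291.0, 36.3]
tcp_rot: [-0.121, 3.139, -0.0]
force: [0.2, 0.3, 0.9]
grip_width: 0.003
grasp_force: 0.2
```

>>> move_arm --plan '[{"offset": [-0.1,0,0],"angular": [0,0,0],"fingers": 0},{"offset": [0,0,0],"angular": [0,0,0],"fingers": 0}]'

```text
time: 6.58
ee_pos: [469.9, 291.1, 36.3]
tcp_rot: [-0.121, 3.139, -0.0]
force: [-0.8, 0.6, 1.0]
grip_width: 0.002
grasp_force: 0.4
```

```bash
python3 - <<'E'
from plant import r,imaging
import cv2
c=imaging.capture("scene");a=c["pixels"][240:310,170:260,::-1];cv2.imwrite("pics/s2.png",cv2.resize(a,None,fx=8,fy=8,interpolation=cv2.INTER_CUBIC))
E
```

```text
(no output)
```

View pics/s2.png

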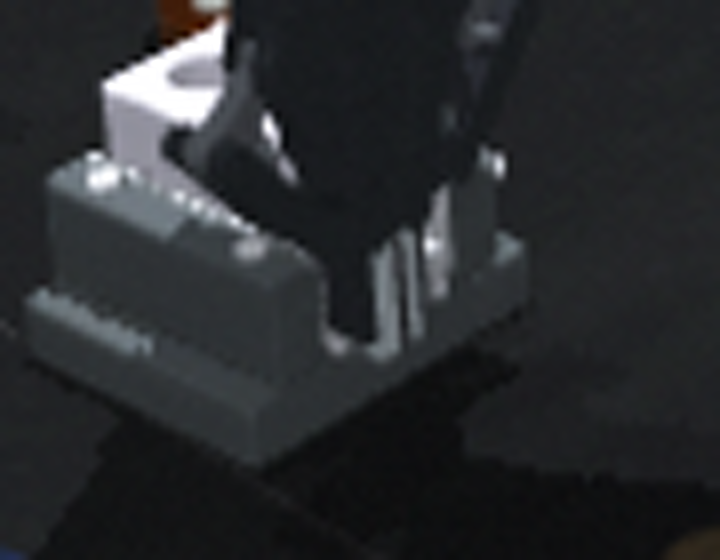

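The fingers are nearly at the vise's end face, with no stop felt yet. I'll continue in 1 mm steps.

>>> move_arm --plan '[{"offset": [-0.1,0,0],"angular": [0,0,0],"fingers": 0},{"offset": [0,0,0],"angular": [0,0,0],"fingers": 0}]'

```text
time: 6.88
ee_pos: [470.0, 291.1, 36.2]
tcp_rot: [0.122, -3.138, -0.0]
force: [-5.5, 0.3, 3.4]
grip_width: -0.002
grasp_force: 2.5
```

>>> move_arm --plan '[{"offset": [-0.1,0,0],"angular": [0,0,0],"fingers": 0},{"offset": [0,0,0],"angular": [0,0,0],"fingers": 0}]'

```text
time: 7.12
ee_pos: [470.0, 291.0, 36.1]
tcp_rot: [0.122, -3.136, -0.0]
force: [-8.0, 0.5, 5.9]
grip_width: 0.001
grasp_force: 4.0
```

>>> move_arm --plan '[{"offset": [-0.1,0,0],"angular": [0,0,0],"fingers": 0},{"offset": [0,0,0],"angular": [0,0,0],"fingers": 0}]'

```text
time: 7.38
ee_pos: [470.1, 291.0, 36.1]
tcp_rot: [0.122, -3.134, -0.0]
force: [-10.1, -0.1, 8.5]
grip_width: -0.003
grasp_force: 5.3
```

It stops firmly at x=470. I'll back off, lift and check the bar.

>>> move_arm --plan '[{"offset": [2,0,0],"angular": [0,0,0],"fingers": 0},{"offset": [4,0,0],"angular": [0,0,0],"fingers": 0},{"offset": [0,0,-5],"angular": [0,0,0],"fingers": 0},{"offset": [0,0,-6],"angular": [0,0,0],"fingers": 0},{"offset": [0,0,0],"angular": [0,0,0],"fingers": 0},{"offset": [0,0,0],"angular": [0,0,0],"fingers": 0}]'

```text
time: 8.12
ee_pos: [413.7, 286.9, 146.6]
tcp_rot: [-0.121, 3.138, 0.001]
force: [-0.4, 0.4, -0.4]
grip_width: 0.003
grasp_force: 0.0
```

```bash
python3 - <<'E'
from plant import r,imaging
from h import *
import cv2
f=lambda n,a,b,c,d,k:cv2.resize(imaging.capture(n)["pixels"][a:b,c:d,::-1],(400,400),interpolation=cv2.INTER_CUBIC)
cv2.imwrite("pics/m3.png",np.hstack([f("scene",235,305,165,235,1),f("top",180,240,115,175,1)]))
s=r.state();print(s["ee_pos"],s["force"]);print(rel(s,[530.5,279,146]))
E
```

```text
[412.5037304  286.11059489 145.12249632] [-0.31730494 -0.79242487 -0.07405585]
(array([-11.70976267,  -1.61729724,  -0.10153803]), array([-1.16396138e-03, -1.33816614e-03,  4.78875931e-05]))
```

View pics/m3.png

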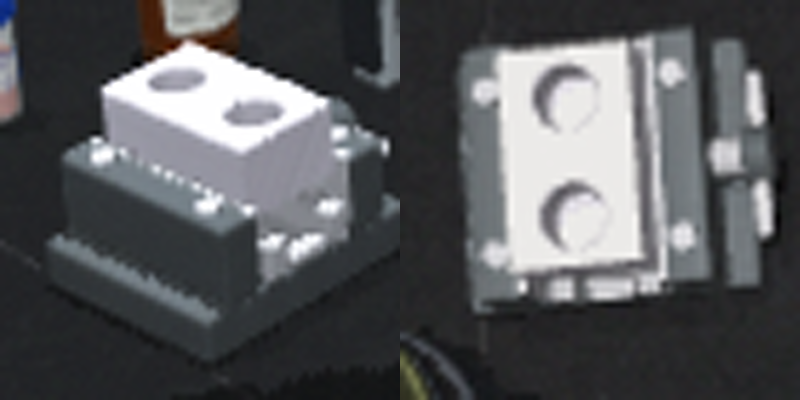

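The bar now sits flush and the block is still up. Next I'll move over the web and go down.

>>> move_arm --plan '[{"offset": [-4,-0.6,0],"angular": [0,0,0],"fingers": 0},{"offset": [-4,-0.5,0],"angular": [0,0,0],"fingers": 0},{"offset": [-3.7,-0.5,0],"angular": [0,0,0],"fingers": 0},{"offset": [0,0,2.5],"angular": [0,0,0],"fingers": 0},{"offset": [0,0,2.0],"angular": [0,0,0],"fingers": 0},{"offset": [0,0,0],"angular": [0,0,0],"fingers": 0},{"offset": [0,0,0],"angular": [0,0,0],"fingers": 0}]'

```text
time: 9.1
ee_pos: [530.7, 279.7, 101.1]
tcp_rot: [0.121, -3.139, 0.001]
force: [-0.4, 0.1, 0.8]
grip_width: 0.002
grasp_force: 0.0
```

>>> move_arm --plan '[{"offset": [0,0,0.3],"angular": [0,0,0],"fingers": 0},{"offset": [0,0,0.3],"angular": [0,0,0],"fingers": 0},{"offset": [0,0,0.3],"angular": [0,0,0],"fingers": 0},{"offset": [0,0,0.1],"angular": [0,0,0],"fingers": 0}]'

```text
time: 9.6
ee_pos: [530.8, 279.7, 91.2]
tcp_rot: [0.121, -3.139, 0.0]
force: [0.3, 0.2, -0.0]
grip_width: 0.001
grasp_force: 0.0
```

>>> move_arm --plan '[{"offset": [0,0,0.2],"angular": [0,0,0],"fingers": 0},{"offset": [0,0,0.2],"angular": [0,0,0],"fingers": 0},{"offset": [0,0,0],"angular": [0,0,0],"fingers": 0}]'

```text
time: 9.98
ee_pos: [530.8, 279.8, 87.7]
tcp_rot: [-0.121, 3.139, 0.0]
force: [-2.0, -0.9, 4.3]
grip_width: -0.001
grasp_force: 2.3
```

>>> move_arm --plan '[{"offset": [0,0,0.2],"angular": [0,0,0],"fingers": 0},{"offset": [0,0,0.1],"angular": [0,0,0],"fingers": 0},{"offset": [0,0,0],"angular": [0,0,0],"fingers": 0}]'

```text
time: 10.35
ee_pos: [530.9, 279.8, 84.7]
tcp_rot: [-0.121, 3.139, 0.0]
force: [-1.6, -1.1, 5.4]
grip_width: -0.002
grasp_force: 2.5
```

>>> move_arm --plan '[{"offset": [0,0,0.2],"angular": [0,0,0],"fingers": 0},{"offset": [0,0,0.1],"angular": [0,0,0],"fingers": 0},{"offset": [0,0,0],"angular": [0,0,0],"fingers": 0}]'

```text
time: 10.72
ee_pos: [530.9, 279.7, 81.7]
tcp_rot: [-0.121, 3.139, 0.0]
force: [-2.6, -1.9, 4.9]
grip_width: 0.002
grasp_force: 2.5
```

>>> move_arm --plan '[{"offset": [0,0,0.1],"angular": [0,0,0],"fingers": 0},{"offset": [0,0,0.1],"angular": [0,0,0],"fingers": 0},{"offset": [0,0,0],"angular": [0,0,0],"fingers": 0}]'

```text
time: 11.1
ee_pos: [530.8, 279.8, 80.1]
tcp_rot: [-0.121, 3.139, 0.0]
force: [-2.4, -1.7, 8.1]
grip_width: 0.0
grasp_force: 3.9
```

>>> move_arm --plan '[{"offset": [0,0,0.1],"angular": [0,0,0],"fingers": 0},{"offset": [0,0,0],"angular": [0,0,0],"fingers": 0}]'

```text
time: 11.35
ee_pos: [530.9, 279.8, 80.0]
tcp_rot: [-0.121, 3.139, 0.001]
force: [-5.9, -3.0, 14.8]
grip_width: 0.0
grasp_force: 7.5
```

>>> move_arm --plan '[{"offset": [0,0,0.1],"angular": [0,0,0],"fingers": 0},{"offset": [0,0,0],"angular": [0,0,0],"fingers": 0}]'

```text
time: 11.6
ee_pos: [530.9, 279.8, 80.0]
tcp_rot: [-0.121, 3.138, 0.001]
force: [-7.7, -4.2, 22.9]
grip_width: -0.001
grasp_force: 11.2
```

The block has stopped at 72 mm, which is seated. I'll lift off, check and hand in.

>>> move_arm --plan '[{"offset": [0,0,-2],"angular": [0,0,0],"fingers": 0},{"offset": [0,0,-6],"angular": [0,0,0],"fingers": 0},{"offset": [4,0,-5],"angular": [0,0,0],"fingers": 0},{"offset": [6,0,0],"angular": [0,0,0],"fingers": 0},{"offset": [4,0,0],"angular": [0,0,0],"fingers": 0},{"offset": [0,0,0],"angular": [0,0,0],"fingers": 0},{"offset": [0,0,0],"angular": [0,0,0],"fingers": 0}]'

```text
time: 12.48
ee_pos: [393.0, 269.4, 206.4]
tcp_rot: [-0.122, 3.138, 0.001]
force: [-0.0, 0.3, 0.9]
grip_width: -0.002
grasp_force: 0.0
```

```bash
python3 - <<'E'
from plant import r,imaging
from h import *
import cv2
f=lambda n,a,b,c,d,k:cv2.resize(imaging.capture(n)["pixels"][a:b,c:d,::-1],(400,400),interpolation=cv2.INTER_CUBIC)
cv2.imwrite("pics/m4.png",np.hstack([f("scene",235,305,165,235,1),f("top",180,240,115,175,1)]))
s=r.state();print(s["ee_pos"],s["force"],s["time"])
E
```

```text
[393.38083366 269.36009449 206.08892205] [ 0.2691709  -0.44506351 -0.5892794 ] 12.575
```

View pics/m4.png

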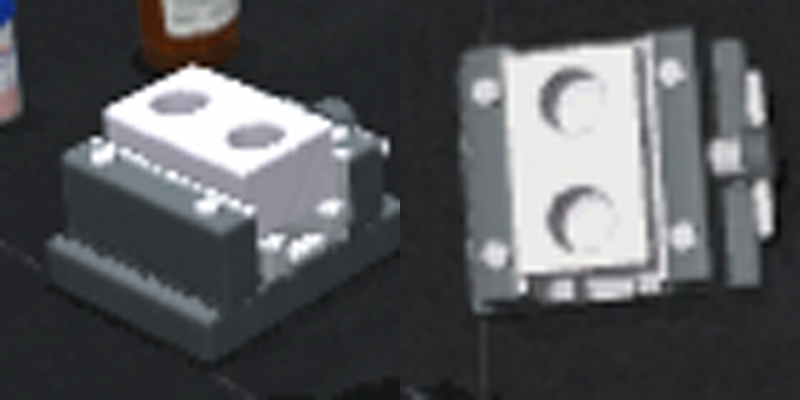

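The block sits lower and level, the bar is flush, and the robot is clear.

```bash
python3 -c "
from plant import finish_job;print(finish_job())"
```

```text
the job is handed in; nothing more can be done
None
```

I slid the parallel home until flush with the vise's end, then pressed the two-well block down until it stopped at 72 mm on both parallels; the eight-well block was never touched, and I handed the job in at about 12.6 s.

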